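# Bolt the gasketed specimen case shut

## Task

The lid of the grey specimen case stands a little proud on its springy gasket. Press the lid down and slide the barrel bolt on it across into the keeper, feeling for the rubber buffer inside, until the tip is pressed firmly home against that buffer; a firm fingertip push, never force. Then let go, leaving the case bolted and the things beside it where they are.

Things in the scene. Friction and masses are not known exactly. Their poses are not given: they have to be found in the camera images.
- case: grey case, 170 x 250 mm (its own x, y), 66 mm high walls, fixed to the bench; origin at the centre of its underside, +x towards the hinge side (away from the robot), +y towards the end that carries the keeper, z up. Closed, the lid's top is 81 mm above the bench.
- lid (a joint): angle of the lid about its hinge along the case's y (case x +80 mm, z 72 mm): 0 level and closed, positive raised. The gasket holds it up at about 0.086 rad, so the bolt stands about 12 mm too high for the keeper; holding it at 0 takes about 9 N down at the finger tab (0.75 N per mm). Hard stop at -0.008 rad, 1 mm lower.
- bolt: steel barrel bolt on the lid: round rod 12 mm in diameter, 223 mm long, domed tip. Origin at the tip on the rod's axis, +y along the rod towards the keeper, +z up. Slides only along y, up to 64 mm, with about 3 N of friction, and stays where left. Runs in two straps on the lid (tops 12 mm above the rod's axis), 18 mm and 155 mm behind where the tip is when the bolt is fully back.
- tab_top (a point): centre of the top of the bolt's finger tab, an upright steel block 24 mm across the rod (x), 16 mm along the rod (y), rising to 42 mm above the rod's axis, 115 mm behind the tip. To be pinched along or across the rod; pressing down on it presses the lid down.
- keeper: fixed steel block, 34 mm wide, 70 mm long, 34 mm high, on a pedestal at the case's +y end; origin at the centre of its mouth, +y runs into the bore, z up. Bore 18 mm wide, 16 mm high, its axis 92 mm above the bench; the block's top is 20 mm above that axis. A bolt not pressed down far enough runs against the face above the mouth.
- keeper_end: inner end of the bore, with a springy rubber buffer. This pose is that of the keeper's MOUTH, not of the buffer, whose face is hidden 18 to 40 mm inside the mouth, differing each time: feel for it. It yields 1 mm per 8 N, at most 4 mm, and pushes the bolt back slightly on release; the bolt stays resting on it. Home: pressed on it with more than 5 N, less than 20 N.
- timer: white kitchen-type timer with a dial, 62 x 62 x 43 mm, beside the case; origin at the centre of its underside; not to be disturbed
- reagent: small closed bottle, 48 mm in diameter, 96 mm high, beside the case; origin at the centre of its underside; not to be disturbed
- sample_cup: small open cup, 45 mm in diameter, 38 mm high, beside the case; origin at the centre of its underside; not to be disturbed

How it is judged:
On the way, in this order (a step that is already met when the one before it is completed fails the run):
1. with the lid pressed down, the bolt's tip has entered the keeper by 8 mm (y of bolt in the frame of keeper above 0.008 m and value of joint lid below 0.03 rad), for 0.1 s.
2. the tip is pressed home against the buffer with more than 5 N (contact force between bolt and keeper_end above 5 N), for 0.2 s.
At the end, for the whole second after the job is handed in: The lid is held down (below 0.03 rad) by the bolt, whose tip is at least 16 mm inside the keeper's mouth, still rests on the buffer (more than 0.3 N) and does not move (y of bolt in the frame of keeper above 0.016 m and contact force between bolt and keeper_end above 0.3 N and value of joint lid below 0.03 rad and linear speed of bolt below 0.01 m/s); the robot touches nothing.
It fails at once if the bolt is forced against the buffer with more than 20 N (contact force between bolt and keeper_end above 20 N).
It fails at once if the bolt is forced against the keeper with more than 25 N (contact force between bolt and keeper above 25 N).
It fails at once if a bystander is moved by more than 20 mm (distance of any of timer, reagent, sample_cup from where it was at the start of the episode above 0.02 m).
It also fails if it takes over 64 s, if anything falls off the work surface, if the arm or the gripper's body presses on something with over 40 N, if the wrist force passes 120 N, or if a joint passes its speed limit or range.

## Robot

A 6-joint arm with a two-finger parallel gripper is mounted at the origin on a cart in front of the work surface, level with it; the furniture and walls round the work are solid. World frame = base frame: x ahead of the robot, y to its left, z up, the work surface at z = 0. Lengths are in m, angles in rad, forces in N, time in s.
With the tool pointing down it reaches from about 0.275 to 1 m from the base axis. Payload 8.4 kg.
Tool frame: the origin (TCP) lies between the finger pads; the fingertips stand 22 mm ahead of it and the grasp point (between the pads) lies 3 mm ahead of it; z points along the fingers, y is the line along which they close (so a half turn about z gives the same grasp; the last joint's range is limited). The gripper opens to 85 mm and grips with 20 to 120 N. Pads are 22 mm wide; open, the fingers measure 114 mm over their backs; the gripper's body (76 mm by 85 mm) begins 54 mm behind the grasp point. The pads swing forward as they close: fully open they stand 13 mm farther back than shut.
Start: joints at [-1.137, 0.353, 1.633, -0, 1.155, -0.002], TCP at [0.264, -0.567, 0.253] pointing down, gripper open.
Joint ranges: [-2.63, 2.63], [-0.92, 2.1], [0.06, 2.66], [-1.3, 4.44], [0, 2.69], [-3.02, 3.02]. Speed limits (rad/s): [2.22, 2.22, 2.79, 3.14, 3.14, 3.14].

## Interface

Orientations are given as a unit quaternion [w, x, y, z].
In Python, from workcell import manip gives the robot as it stands. The module is installed in compiled form; this text tells all that it offers.
- The arm moves only by the tool play_rows, never from a script. Its argument "rows" is a list of rows, each an object with "delta_pos": the shift along the tool's x, y, z in cm, a list of three; "angular": the turn, a rotation vector about the tool's x, y, z in degrees, a list of three; "grip": the closure, from -1 (fully open) to 1 (shut). In form: [{"delta_pos": [dx, dy, dz], "angular": [wx, wy, wz], "grip": grip}, ...]. A call has 1 to 5 rows; each row shifts and turns the commanded pose from where the row before left it, along the tool's axes as they then stand; what a row does not reach is not made up. A row lasts 1/10 s, in which the tool goes at most 50 mm and 8.59 degrees, less where a joint would pass 70% of its speed; a pose out of reach is approached as far as the arm can. A call with a gripper value outside its range is refused whole. The fingers move at their own pace and stop on an object; the grip force is fixed at half the most. Time passes only in rows, so rows that do not move let the fingers close. It gives the time, the measured TCP pose, the force, the opening and the grip force at its end, in the units of the state.
- manip.get_state(): the state, without advancing time (a new reading comes with each control period).
- manip.read_camera(name): name is "side" or "top"; returns a dict with "pixels" (384x512x3 uint8, red, green, blue), "z_map" (384x512 float32, m along the optical axis (not along the pixel's ray), 0 where there is no reading), "fx", "fy", "cx", "cy" (pixels), "origin" and "attitude" of the camera in the world. Camera axes: x right, y down, z forward; pixel columns grow to the right and rows downward; lengths in m; the calibration is good to about 2 mm. A picture is of the moment at which its call begins.
- manip.hand_in(): hands the job in; it is judged then, once.
The state is a dict: "time_s": time; "joint_positions": joint angles; "dq": joint speeds; "tau": joint torques, N m; "eef_pos": TCP position; "eef_rot": TCP orientation; "force": force on the tool from outside, world axes, zero at the start; "ft_torque": the same for the moment, N m; "finger_gap": opening from 0.0 (shut) to 1.0 (fully open); "gripper_force": force on a finger pad.
Only numpy, scipy, OpenCV 4.12 (cv2) and the standard library are available. Lean on these libraries where they do the work, as an engineer would, in place of code of your own. Each camera call takes 0.05 s, during which the arm holds its last target. There are 200 camera calls.

## Working session

There is one attempt and no reset: what is moved stays moved. The work goes in short steps, Python scripts to look and compute and a tool call to move; the robot and the scene stay as the last step left them, time stands still between calls to the robot, and variables do not carry over. Pictures are saved under pics/ and viewed, at most 10 in all, crops included, and the job is handed in when it is done.

Besides the shell and the picture viewer there is one more tool, called after ">>>" by a JSON object that holds its "api" and its "payload", one argument or row to a line. play_rows: Moves the arm, as the interface text tells. Its arguments: {"type":"object","properties":{"rows":{"type":"array","items":{"type":"object","properties":{"delta_pos":{"type":"array","items":{"type":"number"}},"angular":{"type":"array","items":{"type":"number"}},"grip":{"type":"number"}}}}},"required":["rows"]}

```bash
mkdir -p pics && cat > h.py <<'E'
import numpy as np, cv2
from scipy.spatial.transform import Rotation as R
from workcell import manip
def cam(n):
    c=manip.read_camera(n); a=c['attitude']
    a=np.array(a,float)
    c['R']=a if a.shape==(3,3) else R.from_quat(a[[1,2,3,0]]).as_matrix()
    c['o']=np.array(c['origin'],float)
    return c
def cloud(c):
    z=c['z_map']; v,u=np.mgrid[:z.shape[0],:z.shape[1]]
    p=np.stack([(u-c['cx'])/c['fx']*z,(v-c['cy'])/c['fy']*z,z],-1)
    w=p@c['R'].T+c['o']; w[z==0]=np.nan
    return w
E
python3 - <<'E'
from h import *
for n in('top','side'):
    c=cam(n); cv2.imwrite(f'pics/{n}0.png',cv2.resize(c['pixels'][:,:,::-1],(800,600)))
    np.savez(f'{n}0.npz',w=cloud(c),px=c['pixels'])
    print(n,c['o'],c['attitude'],c['fx'],c['cx'])
print(manip.get_state())
E
```

```text
top [ 0.56133541 -0.08203913  0.94461075] [ 0.02456817 -0.7046305   0.70867233 -0.0259961 ] 369.973906069132 253.5637170954575
side [0.30393515 0.82526918 0.74128455] [ 0.07792849 -0.14627476  0.8721799  -0.46025325] 483.4707973914718 255.05276866950797
{'time_s': 0.1, 'joint_positions': array([-1.13739331e+00,  3.53585826e-01,  1.63407400e+00, -7.46025666e-06,
        1.15519228e+00, -2.39611005e-03]), 'dq': array([-0.00029383, -0.00129293, -0.0007563 ,  0.00121132, -0.00245034,
       -0.00039233]), 'tau': array([-1.98367976e-03, -6.06355405e+01, -3.42819250e+01,  7.28466375e-05,
        4.01468278e-03,  3.02155331e-05]), 'eef_pos': array([ 0.26366406, -0.56621453,  0.25262631]), 'eef_rot': array([-6.14430337e-04,  9.76353154e-01,  2.16180764e-01, -1.37992908e-04]), 'force': array([-0.11065412,  0.24090278, -0.84972498]), 'ft_torque': array([ 0.00017817, -0.04307685, -0.02225806]), 'gripper_force': 0.0, 'finger_gap': 1.0009563213286996}
```

View pics/top0.png

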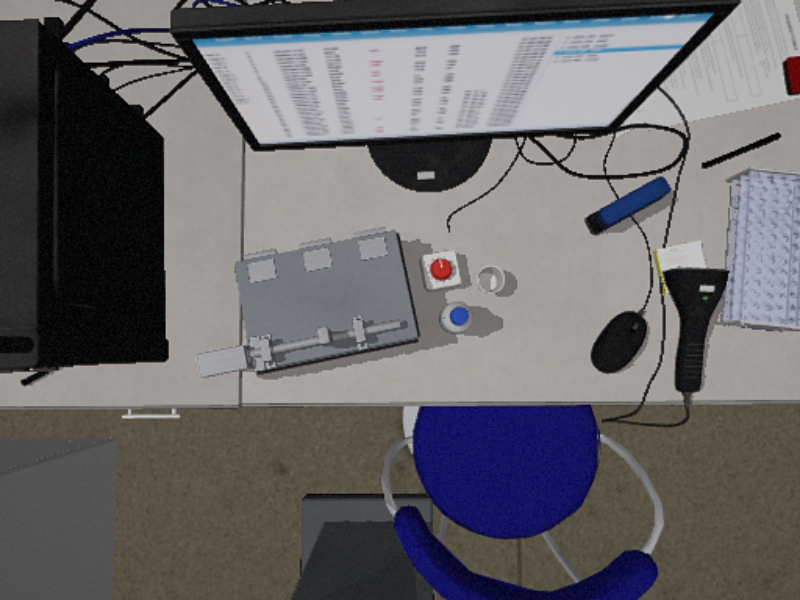

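View pics/side0.png

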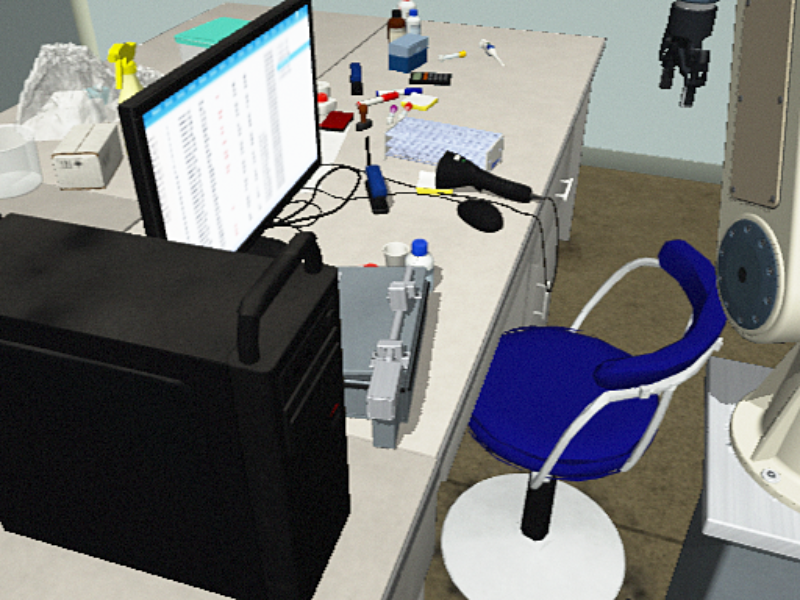

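The top view shows the case at about (325,300), the keeper at lower left (222,360), straps at (262,348) and (358,330), and the tab at about (323,335). The timer, reagent bottle and cup are to the right, and the bolt is fully back. The side view shows the keeper in front at (385,390), with the PC tower and monitor nearby.

```bash
python3 - <<'E'
from h import *
d=np.load('top0.npz'); w=d['w']; px=d['px']
z=w[...,2]
roi=np.zeros(z.shape,bool); roi[140:245,120:275]=1
def comps(m,mn=6):
    n,l,s,c=cv2.connectedComponentsWithStats((m&roi).astype(np.uint8))
    for i in range(1,n):
        if s[i,4]>=mn:
            p=w[l==i]; r=cv2.minAreaRect(p[:,:2].astype(np.float32)*1000)
            print(s[i],'med',np.round(np.median(p,0),4),'rect',np.round(r[0],1),np.round(r[1],1),round(r[2],1),'zmax',round(p[:,2].max(),4))
print('z>.125');comps(z>.125)
print('z .1075-.125');comps((z>.1075)&(z<.125))
print('.095-.12');comps((z>.1)&(z<.12),20)
print('case >.06');comps((z>.06),300)
hsv=cv2.cvtColor(px,cv2.COLOR_RGB2HSV)
roi[:]=0; roi[140:240,262:340]=1
print('bystanders');comps(z>.02,20)
# map obstacles: monitor, tower height
for nm,b in(('monitor',np.s_[0:95,110:470]),('tower',np.s_[0:235,0:110])):
    p=w[b].reshape(-1,3); p=p[p[:,2]>.1]; print(nm,np.nanmin(p,0),np.nanmax(p,0))
E
python3 - <<'E'
import cv2
im=cv2.imread('pics/side0.png')
import numpy as np
d=np.load('top0.npz')['px'][140:245,120:275,::-1]
cv2.imwrite('pics/crop.png',cv2.resize(d,None,fx=5,fy=5,interpolation=cv2.INTER_CUBIC))
E
```

```text
z>.125
[203 209  10  12  94] med [0.5867 0.0169 0.1439] rect [586.7  17.7] [25.  15.5] 10.4 zmax 0.1479
z .1075-.125
[214 204  21  16 128] med [ 0.5909 -0.0276  0.1138] rect [596.2 -18.8] [43.4 33.9] 77.6 zmax 0.1208
[236 206  20   6  50] med [ 0.5998 -0.0667  0.1087] rect [600.4 -65.9] [ 8.9 43.8] 11.0 zmax 0.1113
[160 217  15  15 113] med [0.5667 0.1054 0.1139] rect [566.6 111.5] [31.5 31.8] 1.6 zmax 0.1192
[176 216  28   9  90] med [0.5756 0.062  0.1089] rect [575.9  60.8] [ 9.5 62.7] 10.0 zmax 0.1135
[125 221  34  21 475] med [0.5515 0.1673 0.1108] rect [551.6 168.4] [33.8 71.7] 11.9 zmax 0.1153
[207 220   6   2   6] med [0.573  0.0156 0.1168] rect [573.6  14.5] [ 1.1 11.1] 12.7 zmax 0.1238
.095-.12
[211 204  45  16 294] med [ 0.5952 -0.0331  0.1086] rect [596.2 -38.9] [32.6 99.7] 13.5 zmax 0.1193
[160 215  44  17 303] med [0.5712 0.094  0.1087] rect [568.2  78.9] [31.9 98.5] 3.2 zmax 0.1192
[125 221  35  21 498] med [0.5515 0.1671 0.1107] rect [551.7 168.7] [34.  72.1] 11.4 zmax 0.1153
case >.06
[ 125  145  144   97 8666] med [0.6343 0.0292 0.0868] rect [637.6  56.6] [182.6 325.6] 11.2 zmax 0.1479
bystanders
[269 160  26  26 522] med [ 0.6933 -0.1543  0.0278] rect [ 695.1 -154.9] [59. 58.] 9.4 zmax 0.046
[305 170  18  18 102] med [ 0.6837 -0.2389  0.0349] rect [ 677.4 -232.6] [42.9 42.7] 1.4 zmax 0.0396
[262 184   7  36 143] med [ 0.6048 -0.1078  0.0892] rect [ 619.5 -110.7] [15.  83.8] 89.8 zmax 0.0962
[281 193  22  21 343] med [ 0.615  -0.1726  0.0705] rect [ 616.4 -175.6] [45.6 47.1] 44.6 zmax 0.0975
monitor [ 0.8690953  -0.41758534  0.10002782] [1.00536606 0.25247238 0.41274487]
tower [0.54789479 0.13189072 0.10005406] [1.046611   0.35583717 0.4104849 ]
```

View pics/crop.png

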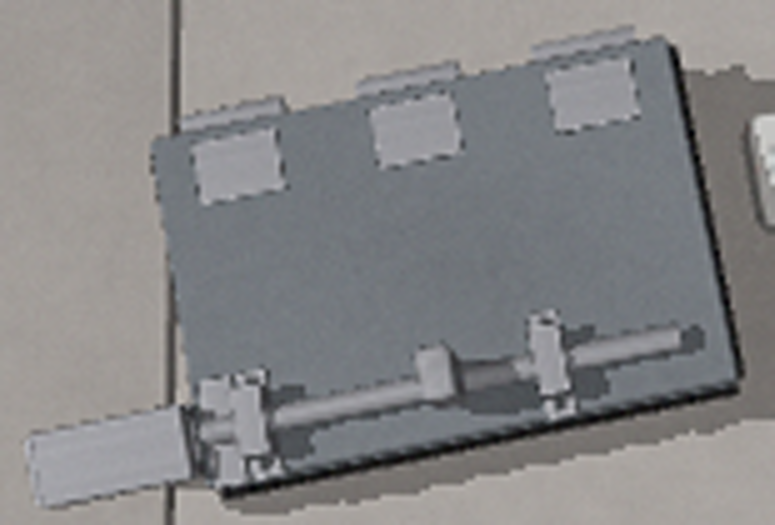

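The crop confirms the tab (top centre about (437,370)), the rod, both straps and the keeper at left. The case yaw is about 11°. I'll turn the tool so it pinches along the rod and travel there at height.

>>> {"api": "play_rows", "payload": {
  "rows": [
    {"delta_pos": [0,0,0],"angular": [0,0,7],"grip": -1},
    {"delta_pos": [0,0,0],"angular": [0,0,7],"grip": -1},
    {"delta_pos": [3,-3.6,0],"angular": [0,0,0],"grip": -1},
    {"delta_pos": [3,-3.6,0],"angular": [0,0,0],"grip": -1},
    {"delta_pos": [3,-3.6,0],"angular": [0,0,0],"grip": -1}
  ]
}}

```text
time_s: 0.6
eef_pos: [0.3318, -0.442, 0.2528]
eef_rot: [-0.0, 0.995, 0.095, -0.0]
force: [0.8, 0.4, -0.2]
finger_gap: 0.997
gripper_force: 0.0
```

>>> {"api": "play_rows", "payload": {
  "rows": [
    {"delta_pos": [3,-3.6,0],"angular": [0,0,0],"grip": -1},
    {"delta_pos": [3,-3.6,0],"angular": [0,0,0],"grip": -1},
    {"delta_pos": [3,-3.6,0],"angular": [0,0,0],"grip": -1},
    {"delta_pos": [3,-3.6,0],"angular": [0,0,0],"grip": -1},
    {"delta_pos": [3,-3.6,0],"angular": [0,0,0],"grip": -1}
  ]
}}

```text
time_s: 1.1
eef_pos: [0.4451, -0.2364, 0.2532]
eef_rot: [-0.0, 0.995, 0.095, -0.0]
force: [0.7, -0.1, -0.4]
finger_gap: 0.998
gripper_force: 0.0
```

>>> {"api": "play_rows", "payload": {
  "rows": [
    {"delta_pos": [3,-3.6,0],"angular": [0,0,0],"grip": -1},
    {"delta_pos": [3,-3.6,0],"angular": [0,0,0],"grip": -1},
    {"delta_pos": [3,-3.6,0],"angular": [0,0,0],"grip": -1},
    {"delta_pos": [3,-3.6,0],"angular": [0,0,0],"grip": -1},
    {"delta_pos": [0,0,0],"angular": [0,0,0],"grip": -1}
  ]
}}

```text
time_s: 1.6
eef_pos: [0.5371, -0.0696, 0.2531]
eef_rot: [-0.001, 0.995, 0.098, 0.001]
force: [-0.4, -0.6, 0.1]
finger_gap: 1.002
gripper_force: 0.0
```

```bash
cat >> h.py <<'E'
def rel(t):
    s=manip.get_state(); q=np.array(s['eef_rot']); r=R.from_quat(q[[1,2,3,0]]).as_matrix()
    print('t',s['time_s'],'pos',np.round(s['eef_pos'],4),'toolx yaw',np.degrees(np.arctan2(r[1,0],r[0,0])).round(2),'z',r[:,2].round(4),'F',np.round(s['force'],2),'F tool',np.round(r.T@s['force'],2))
    print('cm tool',np.round(r.T@(np.array(t)-s['eef_pos'])*100,2))
E
python3 -c "
from h import *
rel([.5865,.0172,.142])"
```

```text
t 1.6 pos [ 0.5371 -0.0696  0.2531] toolx yaw 11.21 z [ 0.001   0.0014 -1.    ] F [-0.38 -0.58  0.07] F tool [-0.48  0.49 -0.07]
cm tool [ 6.52 -7.55 11.13]
```

>>> {"api": "play_rows", "payload": {
  "rows": [
    {"delta_pos": [3.2,-3.7,2],"angular": [0,0,0],"grip": -1},
    {"delta_pos": [3.3,-3.8,0],"angular": [0,0,0],"grip": -1},
    {"delta_pos": [0,0,3],"angular": [0,0,0],"grip": -1},
    {"delta_pos": [0,0,2],"angular": [0,0,0],"grip": -1},
    {"delta_pos": [0,0,0],"angular": [0,0,0],"grip": -1}
  ]
}}

```text
time_s: 2.1
eef_pos: [0.5809, 0.0094, 0.1813]
eef_rot: [-0.0, 0.995, 0.096, -0.003]
force: [-0.3, 0.4, -0.0]
finger_gap: 0.998
gripper_force: 0.0
```

```bash
python3 -c "
from h import *
rel([.5867,.0177,.142])
c=cam('side'); cv2.imwrite('pics/s1.png',cv2.resize(c['pixels'][120:300,190:310,::-1],None,fx=3.3,fy=3.3))"
```

```text
t 2.1 pos [0.5809 0.0094 0.1813] toolx yaw 11.0 z [-6.e-03 -3.e-04 -1.e+00] F [-0.29  0.39 -0.01] F tool [-0.21 -0.44  0.01]
cm tool [ 0.75 -0.7   3.93]
```

View pics/s1.png

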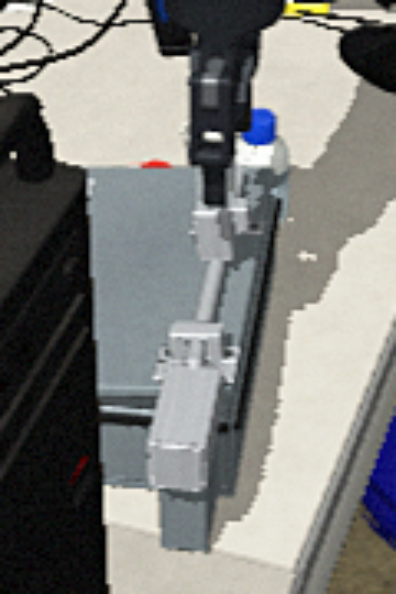

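The side view shows the gripper directly over the tab (214,225), clear of the straps. I'll settle, correct the small offset and descend.

>>> {"api": "play_rows", "payload": {
  "rows": [
    {"delta_pos": [0,0,0],"angular": [0,0,0],"grip": -1}
  ]
}}

```text
time_s: 2.25
eef_pos: [0.5834, 0.0089, 0.1852]
eef_rot: [0.0, 0.995, 0.095, 0.0]
force: [-0.2, -0.4, 1.1]
finger_gap: 0.995
gripper_force: 0.0
```

```bash
python3 -c "
from h import *
rel([.5867,.0177,.142])"
```

```text
t 2.25 pos [0.5834 0.0089 0.1852] toolx yaw 10.93 z [ 6.e-04 -1.e-04 -1.e+00] F [-0.24 -0.41  1.09] F tool [-0.32  0.35 -1.09]
cm tool [ 0.49 -0.8   4.32]
```

>>> {"api": "play_rows", "payload": {
  "rows": [
    {"delta_pos": [0.5,-0.8,0],"angular": [0,0,0],"grip": -1},
    {"delta_pos": [0,0,1.5],"angular": [0,0,0],"grip": -1},
    {"delta_pos": [0,0,1.5],"angular": [0,0,0],"grip": -1},
    {"delta_pos": [0,0,1.3],"angular": [0,0,0],"grip": -1},
    {"delta_pos": [0,0,0],"angular": [0,0,0],"grip": -1}
  ]
}}

```text
time_s: 2.75
eef_pos: [0.5847, 0.0181, 0.1386]
eef_rot: [-0.0, 0.995, 0.096, -0.002]
force: [0.2, -0.0, 0.5]
finger_gap: 1.0
gripper_force: 0.0
```

>>> {"api": "play_rows", "payload": {
  "rows": [
    {"delta_pos": [0,0,0],"angular": [0,0,0],"grip": -0.2},
    {"delta_pos": [0,0,0],"angular": [0,0,0],"grip": 0.2},
    {"delta_pos": [0,0,0],"angular": [0,0,0],"grip": 0.4},
    {"delta_pos": [0,0,0],"angular": [0,0,0],"grip": 0.4}
  ]
}}

```text
time_s: 3.15
eef_pos: [0.5868, 0.0182, 0.1418]
eef_rot: [0.0, 0.995, 0.096, 0.0]
force: [0.3, 0.1, -0.5]
finger_gap: 0.33
gripper_force: 0.0
```

```bash
python3 -c "
from h import *
rel([.5867,.0177,.142])"
```

```text
t 3.15 pos [0.5868 0.0182 0.1418] toolx yaw 10.97 z [ 8.e-04  1.e-04 -1.e+00] F [ 0.27  0.11 -0.54] F tool [ 0.28 -0.06  0.54]
cm tool [-0.02  0.05 -0.02]
```

>>> {"api": "play_rows", "payload": {
  "rows": [
    {"delta_pos": [0,0,0],"angular": [0,0,0],"grip": 0.55},
    {"delta_pos": [0,0,0],"angular": [0,0,0],"grip": 0.7},
    {"delta_pos": [0,0,0],"angular": [0,0,0],"grip": 1},
    {"delta_pos": [0,0,0],"angular": [0,0,0],"grip": 1},
    {"delta_pos": [0,0,0],"angular": [0,0,0],"grip": 1}
  ]
}}

```text
time_s: 3.65
eef_pos: [0.5865, 0.0183, 0.1415]
eef_rot: [0.0, 0.995, 0.096, 0.0]
force: [-1.3, -0.5, 2.4]
finger_gap: 0.171
gripper_force: 59.8
```

```bash
python3 -c "
from h import *
rel([.5867,.0177,.142])"
```

```text
t 3.65 pos [0.5865 0.0183 0.1415] toolx yaw 10.98 z [ 1.e-04 -0.e+00 -1.e+00] F [-1.35 -0.5   2.39] F tool [-1.42  0.23 -2.39]
cm tool [ 0.01  0.06 -0.05]
```

>>> {"api": "play_rows", "payload": {
  "rows": [
    {"delta_pos": [-0.15,0,0.3],"angular": [0,1.2,0],"grip": 1},
    {"delta_pos": [-0.15,0,0.3],"angular": [0,1.2,0],"grip": 1},
    {"delta_pos": [0,0,0],"angular": [0,0,0],"grip": 1}
  ]
}}

```text
time_s: 3.95
eef_pos: [0.5837, 0.0177, 0.1356]
eef_rot: [-0.002, 0.995, 0.096, 0.022]
force: [-1.6, -0.1, 5.7]
finger_gap: 0.175
gripper_force: 60.3
```

```bash
python3 -c "
from h import *
rel([.5867,.0177,.142])"
```

```text
t 3.95 pos [0.5837 0.0177 0.1356] toolx yaw 10.97 z [ 0.0427  0.0082 -0.9991] F [-1.63 -0.15  5.65] F tool [-1.38 -0.16 -5.72]
cm tool [ 0.32  0.06 -0.62]
```

Works as modelled; pressing the rest of the way.

>>> {"api": "play_rows", "payload": {
  "rows": [
    {"delta_pos": [-0.16,0,0.3],"angular": [0,1.2,0],"grip": 1},
    {"delta_pos": [-0.14,0,0.25],"angular": [0,1.2,0],"grip": 1},
    {"delta_pos": [0,0,0],"angular": [0,0,0],"grip": 1}
  ]
}}

```text
time_s: 4.25
eef_pos: [0.5814, 0.0172, 0.1303]
eef_rot: [-0.004, 0.995, 0.095, 0.043]
force: [-0.4, 0.8, 7.9]
finger_gap: 0.172
gripper_force: 60.6
```

```bash
python3 -c "
from h import *
rel([.5867,.0177,.142])"
```

```text
t 4.25 pos [0.5814 0.0172 0.1303] toolx yaw 10.96 z [ 0.0845  0.0163 -0.9963] F [-0.38  0.84  7.86] F tool [ 0.47 -0.9  -7.85]
cm tool [ 0.63  0.06 -1.12]
```

>>> {"api": "play_rows", "payload": {
  "rows": [
    {"delta_pos": [-0.04,0,0.1],"angular": [0,0.2,0],"grip": 1},
    {"delta_pos": [0,0,0],"angular": [0,0,0],"grip": 1},
    {"delta_pos": [0,0,0],"angular": [0,0,0],"grip": 1}
  ]
}}

```text
time_s: 4.55
eef_pos: [0.5812, 0.0172, 0.1296]
eef_rot: [-0.004, 0.994, 0.096, 0.044]
force: [-3.5, 0.1, 9.3]
finger_gap: 0.172
gripper_force: 60.9
```

>>> {"api": "play_rows", "payload": {
  "rows": [
    {"delta_pos": [0,0,0.05],"angular": [0,0,0],"grip": 1},
    {"delta_pos": [0,0,0],"angular": [0,0,0],"grip": 1},
    {"delta_pos": [0,0,0],"angular": [0,0,0],"grip": 1}
  ]
}}

```text
time_s: 4.85
eef_pos: [0.5811, 0.0172, 0.1292]
eef_rot: [-0.004, 0.994, 0.096, 0.044]
force: [-4.0, -0.9, 12.1]
finger_gap: 0.175
gripper_force: 61.3
```

>>> {"api": "play_rows", "payload": {
  "rows": [
    {"delta_pos": [0,-0.1,0],"angular": [0,0,0],"grip": 1},
    {"delta_pos": [0,-0.1,0],"angular": [0,0,0],"grip": 1},
    {"delta_pos": [0,-0.1,0],"angular": [0,0,0],"grip": 1},
    {"delta_pos": [0,0,0],"angular": [0,0,0],"grip": 1}
  ]
}}

```text
time_s: 5.25
eef_pos: [0.5806, 0.0197, 0.1293]
eef_rot: [-0.004, 0.994, 0.096, 0.044]
force: [-3.5, -2.9, 12.4]
finger_gap: 0.181
gripper_force: 61.2
```

```bash
python3 -c "
from h import *
rel([.5811,.0172,.1292])"
```

```text
t 5.25 pos [0.5806 0.0197 0.1293] toolx yaw 10.99 z [ 0.0868  0.016  -0.9961] F [-3.46 -2.88 12.35] F tool [ -2.84   2.18 -12.65]
cm tool [0.   0.25 0.01]
```

>>> {"api": "play_rows", "payload": {
  "rows": [
    {"delta_pos": [0,-0.1,0],"angular": [0,0,0],"grip": 1},
    {"delta_pos": [0,-0.1,0],"angular": [0,0,0],"grip": 1},
    {"delta_pos": [0,-0.1,0],"angular": [0,0,0],"grip": 1},
    {"delta_pos": [0,0,0],"angular": [0,0,0],"grip": 1}
  ]
}}

```text
time_s: 5.65
eef_pos: [0.58, 0.0226, 0.1292]
eef_rot: [-0.004, 0.994, 0.096, 0.044]
force: [-5.5, -3.5, 12.3]
finger_gap: 0.178
gripper_force: 61.2
```

```bash
python3 -c "
from h import *
rel([.5811,.0172,.1292])"
```

```text
t 5.65 pos [0.58   0.0226 0.1292] toolx yaw 10.99 z [ 0.0868  0.016  -0.9961] F [-5.51 -3.47 12.32] F tool [ -4.96   2.36 -12.81]
cm tool [0.   0.55 0.  ]
```

>>> {"api": "play_rows", "payload": {
  "rows": [
    {"delta_pos": [-0.02,-0.1,0],"angular": [0,0,0],"grip": 1},
    {"delta_pos": [-0.02,-0.1,0],"angular": [0,0,0],"grip": 1},
    {"delta_pos": [-0.01,-0.1,0],"angular": [0,0,0],"grip": 1},
    {"delta_pos": [-0.01,-0.1,0],"angular": [0,0,0],"grip": 1},
    {"delta_pos": [0,0,0],"angular": [0,0,0],"grip": 1}
  ]
}}

```text
time_s: 6.15
eef_pos: [0.5792, 0.0265, 0.1293]
eef_rot: [-0.004, 0.994, 0.096, 0.045]
force: [-2.0, -2.3, 10.2]
finger_gap: 0.173
gripper_force: 61.0
```

```bash
python3 -c "
from h import *
rel([.5811,.0172,.1292])"
```

```text
t 6.15 pos [0.5792 0.0265 0.1293] toolx yaw 10.99 z [ 0.0879  0.0161 -0.996 ] F [-2.   -2.33 10.23] F tool [ -1.48   1.91 -10.4 ]
cm tool [0.01 0.95 0.01]
```

>>> {"api": "play_rows", "payload": {
  "rows": [
    {"delta_pos": [-0.01,-0.12,0],"angular": [0,0,0],"grip": 1},
    {"delta_pos": [-0.01,-0.12,0],"angular": [0,0,0],"grip": 1},
    {"delta_pos": [-0.01,-0.12,0],"angular": [0,0,0],"grip": 1},
    {"delta_pos": [-0.01,-0.12,0],"angular": [0,0,0],"grip": 1},
    {"delta_pos": [0,0,0],"angular": [0,0,0],"grip": 1}
  ]
}}

```text
time_s: 6.65
eef_pos: [0.5783, 0.0312, 0.1294]
eef_rot: [-0.004, 0.994, 0.096, 0.045]
force: [-0.4, -2.6, 9.9]
finger_gap: 0.172
gripper_force: 60.9
```

```bash
python3 -c "
from h import *
rel([.5811,.0172,.1292])
c=cam('top'); cv2.imwrite('pics/t2.png',cv2.resize(c['pixels'][190:250,110:210,::-1],None,fx=6,fy=6,interpolation=2))"
```

```text
t 6.65 pos [0.5783 0.0312 0.1294] toolx yaw 10.98 z [ 0.0887  0.0162 -0.9959] F [-0.39 -2.62  9.93] F tool [ 0.01  2.5  -9.97]
cm tool [0.01 1.43 0.02]
```

View pics/t2.png

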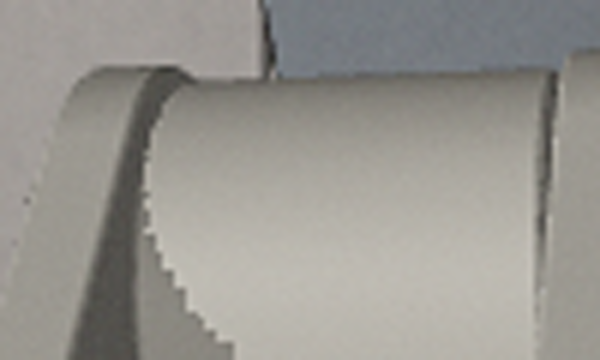

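The top view only shows the arm covering the area, so it's no use here. I'll rely on force instead, in steps of 2 mm or less that can't exceed the buffer limit.

>>> {"api": "play_rows", "payload": {
  "rows": [
    {"delta_pos": [-0.005,-0.1,0],"angular": [0,0,0],"grip": 1},
    {"delta_pos": [-0.005,-0.1,0],"angular": [0,0,0],"grip": 1},
    {"delta_pos": [0,0,0],"angular": [0,0,0],"grip": 1}
  ]
}}

```text
time_s: 7.0
eef_pos: [0.5779, 0.0332, 0.1293]
eef_rot: [-0.004, 0.994, 0.096, 0.045]
force: [-0.3, -3.3, 10.1]
finger_gap: 0.175
gripper_force: 60.8
```

>>> {"api": "play_rows", "payload": {
  "rows": [
    {"delta_pos": [-0.005,-0.1,0],"angular": [0,0,0],"grip": 1},
    {"delta_pos": [-0.005,-0.1,0],"angular": [0,0,0],"grip": 1},
    {"delta_pos": [0,0,0],"angular": [0,0,0],"grip": 1}
  ]
}}

```text
time_s: 7.3
eef_pos: [0.5775, 0.0351, 0.1294]
eef_rot: [-0.004, 0.994, 0.096, 0.045]
force: [-0.8, -2.5, 9.7]
finger_gap: 0.172
gripper_force: 60.8
```

>>> {"api": "play_rows", "payload": {
  "rows": [
    {"delta_pos": [-0.005,-0.1,0],"angular": [0,0,0],"grip": 1},
    {"delta_pos": [-0.005,-0.1,0],"angular": [0,0,0],"grip": 1},
    {"delta_pos": [0,0,0],"angular": [0,0,0],"grip": 1}
  ]
}}

```text
time_s: 7.6
eef_pos: [0.5771, 0.0371, 0.1294]
eef_rot: [-0.004, 0.994, 0.096, 0.045]
force: [0.3, -2.5, 9.5]
finger_gap: 0.174
gripper_force: 60.8
```

>>> {"api": "play_rows", "payload": {
  "rows": [
    {"delta_pos": [-0.005,-0.1,0],"angular": [0,0,0],"grip": 1},
    {"delta_pos": [-0.005,-0.1,0],"angular": [0,0,0],"grip": 1},
    {"delta_pos": [0,0,0],"angular": [0,0,0],"grip": 1}
  ]
}}

```text
time_s: 7.9
eef_pos: [0.5767, 0.0391, 0.1294]
eef_rot: [-0.004, 0.994, 0.096, 0.045]
force: [1.0, -2.0, 9.3]
finger_gap: 0.172
gripper_force: 60.7
```

>>> {"api": "play_rows", "payload": {
  "rows": [
    {"delta_pos": [0,-0.1,0],"angular": [0,0,0],"grip": 1},
    {"delta_pos": [0,-0.1,0],"angular": [0,0,0],"grip": 1},
    {"delta_pos": [0,0,0],"angular": [0,0,0],"grip": 1}
  ]
}}

```text
time_s: 8.2
eef_pos: [0.5763, 0.041, 0.1294]
eef_rot: [-0.004, 0.994, 0.096, 0.045]
force: [0.6, -1.4, 9.3]
finger_gap: 0.175
gripper_force: 60.7
```

>>> {"api": "play_rows", "payload": {
  "rows": [
    {"delta_pos": [0,-0.1,0],"angular": [0,0,0],"grip": 1},
    {"delta_pos": [0,-0.1,0],"angular": [0,0,0],"grip": 1},
    {"delta_pos": [0,0,0],"angular": [0,0,0],"grip": 1}
  ]
}}

```text
time_s: 8.5
eef_pos: [0.5759, 0.043, 0.1294]
eef_rot: [-0.004, 0.994, 0.096, 0.045]
force: [0.7, -1.8, 8.5]
finger_gap: 0.174
gripper_force: 60.7
```

>>> {"api": "play_rows", "payload": {
  "rows": [
    {"delta_pos": [0,-0.1,0],"angular": [0,0,0],"grip": 1},
    {"delta_pos": [0,-0.1,0],"angular": [0,0,0],"grip": 1},
    {"delta_pos": [0,0,0],"angular": [0,0,0],"grip": 1}
  ]
}}

```text
time_s: 8.8
eef_pos: [0.5755, 0.045, 0.1294]
eef_rot: [-0.004, 0.994, 0.096, 0.045]
force: [1.3, -1.5, 9.7]
finger_gap: 0.174
gripper_force: 60.8
```

>>> {"api": "play_rows", "payload": {
  "rows": [
    {"delta_pos": [-0.005,-0.1,0],"angular": [0,0,0],"grip": 1},
    {"delta_pos": [0,-0.1,0],"angular": [0,0,0],"grip": 1},
    {"delta_pos": [0,0,0],"angular": [0,0,0],"grip": 1}
  ]
}}

```text
time_s: 9.1
eef_pos: [0.5751, 0.0469, 0.1293]
eef_rot: [-0.004, 0.994, 0.096, 0.045]
force: [0.6, -2.0, 7.7]
finger_gap: 0.177
gripper_force: 60.7
```

>>> {"api": "play_rows", "payload": {
  "rows": [
    {"delta_pos": [0,-0.1,0],"angular": [0,0,0],"grip": 1},
    {"delta_pos": [0,-0.1,0],"angular": [0,0,0],"grip": 1},
    {"delta_pos": [0,0,0],"angular": [0,0,0],"grip": 1}
  ]
}}

```text
time_s: 9.4
eef_pos: [0.5747, 0.0489, 0.1293]
eef_rot: [-0.004, 0.994, 0.096, 0.045]
force: [2.0, -1.7, 8.5]
finger_gap: 0.175
gripper_force: 60.7
```

>>> {"api": "play_rows", "payload": {
  "rows": [
    {"delta_pos": [0,-0.1,0],"angular": [0,0,0],"grip": 1},
    {"delta_pos": [0,-0.1,0],"angular": [0,0,0],"grip": 1},
    {"delta_pos": [0,0,0],"angular": [0,0,0],"grip": 1}
  ]
}}

```text
time_s: 9.7
eef_pos: [0.5743, 0.0508, 0.1294]
eef_rot: [-0.004, 0.994, 0.096, 0.045]
force: [1.4, -0.8, 8.6]
finger_gap: 0.173
gripper_force: 60.7
```

>>> {"api": "play_rows", "payload": {
  "rows": [
    {"delta_pos": [0,-0.1,0],"angular": [0,0,0],"grip": 1},
    {"delta_pos": [0,-0.1,0],"angular": [0,0,0],"grip": 1},
    {"delta_pos": [0,0,0],"angular": [0,0,0],"grip": 1}
  ]
}}

```text
time_s: 10.0
eef_pos: [0.574, 0.0528, 0.1294]
eef_rot: [-0.004, 0.994, 0.096, 0.045]
force: [1.2, -2.2, 8.8]
finger_gap: 0.176
gripper_force: 60.8
```

>>> {"api": "play_rows", "payload": {
  "rows": [
    {"delta_pos": [0,-0.1,0],"angular": [0,0,0],"grip": 1},
    {"delta_pos": [0,-0.1,0],"angular": [0,0,0],"grip": 1},
    {"delta_pos": [0,0,0],"angular": [0,0,0],"grip": 1}
  ]
}}

```text
time_s: 10.3
eef_pos: [0.5736, 0.0546, 0.1294]
eef_rot: [-0.004, 0.994, 0.096, 0.045]
force: [0.3, -3.3, 9.1]
finger_gap: 0.173
gripper_force: 60.7
```

>>> {"api": "play_rows", "payload": {
  "rows": [
    {"delta_pos": [0,-0.05,0],"angular": [0,0,0],"grip": 1},
    {"delta_pos": [0,-0.05,0],"angular": [0,0,0],"grip": 1},
    {"delta_pos": [0,0,0],"angular": [0,0,0],"grip": 1}
  ]
}}

```text
time_s: 10.6
eef_pos: [0.5735, 0.0551, 0.1294]
eef_rot: [-0.003, 0.994, 0.096, 0.045]
force: [1.3, -7.2, 8.8]
finger_gap: 0.18
gripper_force: 60.7
```

```bash
python3 -c "
from h import *
rel([.5811,.0172,.1292])"
```

```text
t 10.6 pos [0.5735 0.0551 0.1294] toolx yaw 11.0 z [ 0.0894  0.0154 -0.9959] F [ 1.33 -7.2   8.78] F tool [ 0.73  7.34 -8.73]
cm tool [0.02 3.86 0.03]
```

Contact with the buffer. I'll build the force up gently to about 12 N.

>>> {"api": "play_rows", "payload": {
  "rows": [
    {"delta_pos": [0,-0.05,0],"angular": [0,0,0],"grip": 1},
    {"delta_pos": [0,-0.04,0],"angular": [0,0,0],"grip": 1},
    {"delta_pos": [0,0,0],"angular": [0,0,0],"grip": 1},
    {"delta_pos": [0,0,0],"angular": [0,0,0],"grip": 1},
    {"delta_pos": [0,0,0],"angular": [0,0,0],"grip": 1}
  ]
}}

```text
time_s: 11.1
eef_pos: [0.5734, 0.0555, 0.1294]
eef_rot: [-0.003, 0.994, 0.096, 0.045]
force: [1.9, -9.6, 9.0]
finger_gap: 0.175
gripper_force: 60.7
```

```bash
python3 -c "
from h import *
rel([.5811,.0172,.1292])"
```

```text
t 11.1 pos [0.5734 0.0555 0.1294] toolx yaw 11.0 z [ 0.0895  0.0149 -0.9959] F [ 1.86 -9.58  9.  ] F tool [ 0.82  9.78 -8.94]
cm tool [0.02 3.91 0.03]
```

>>> {"api": "play_rows", "payload": {
  "rows": [
    {"delta_pos": [0,-0.05,0],"angular": [0,0,0],"grip": 1},
    {"delta_pos": [0,-0.05,0],"angular": [0,0,0],"grip": 1},
    {"delta_pos": [0,0,0],"angular": [0,0,0],"grip": 1},
    {"delta_pos": [0,0,0],"angular": [0,0,0],"grip": 1},
    {"delta_pos": [0,0,0],"angular": [0,0,0],"grip": 1}
  ]
}}

```text
time_s: 11.6
eef_pos: [0.5733, 0.0561, 0.1294]
eef_rot: [-0.003, 0.994, 0.096, 0.045]
force: [1.8, -12.5, 8.7]
finger_gap: 0.18
gripper_force: 60.7
```

```bash
python3 -c "
from h import *
rel([.5811,.0172,.1292])"
```

```text
t 11.6 pos [0.5733 0.0561 0.1294] toolx yaw 11.02 z [ 0.0897  0.0143 -0.9959] F [  1.77 -12.5    8.66] F tool [ 0.13 12.64 -8.64]
cm tool [0.02 3.96 0.03]
```

Pressed home at about 10–12 N. Before opening the gripper, I'll ease the lid up so the bolt bears on the bore, and relax the push, so nothing snaps.

>>> {"api": "play_rows", "payload": {
  "rows": [
    {"delta_pos": [0,0,-0.05],"angular": [0,0,0],"grip": 1},
    {"delta_pos": [0,0,-0.05],"angular": [0,0,0],"grip": 1},
    {"delta_pos": [0,0,-0.05],"angular": [0,0,0],"grip": 1},
    {"delta_pos": [0,0,0],"angular": [0,0,0],"grip": 1}
  ]
}}

```text
time_s: 12.0
eef_pos: [0.5735, 0.0561, 0.1304]
eef_rot: [-0.003, 0.994, 0.096, 0.046]
force: [7.2, -11.8, 1.0]
finger_gap: 0.173
gripper_force: 59.7
```

```bash
python3 -c "
from h import *
rel([.5811,.0172,.1292])"
```

```text
t 12.0 pos [0.5735 0.0561 0.1304] toolx yaw 11.01 z [ 0.0902  0.0143 -0.9958] F [  7.15 -11.84   0.97] F tool [ 4.83 12.99 -0.49]
cm tool [-0.01  3.96  0.13]
```

>>> {"api": "play_rows", "payload": {
  "rows": [
    {"delta_pos": [0.03,0.04,0],"angular": [0,0,0],"grip": 1},
    {"delta_pos": [0.02,0.03,0],"angular": [0,0,0],"grip": 1},
    {"delta_pos": [0,0,0],"angular": [0,0,0],"grip": 1}
  ]
}}

```text
time_s: 12.3
eef_pos: [0.5736, 0.056, 0.1304]
eef_rot: [-0.003, 0.994, 0.096, 0.045]
force: [4.3, -9.5, 3.9]
finger_gap: 0.176
gripper_force: 60.0
```

```bash
python3 -c "
from h import *
rel([.5811,.0172,.1292])"
```

```text
t 12.3 pos [0.5736 0.056  0.1304] toolx yaw 11.0 z [ 0.089   0.015  -0.9959] F [ 4.35 -9.47  3.9 ] F tool [ 2.8  10.13 -3.64]
cm tool [-0.01  3.95  0.12]
```

>>> {"api": "play_rows", "payload": {
  "rows": [
    {"delta_pos": [0.03,0.05,-0.03],"angular": [0,0,0],"grip": 1},
    {"delta_pos": [0,0.05,0],"angular": [0,0,0],"grip": 1},
    {"delta_pos": [0,0,0],"angular": [0,0,0],"grip": 1}
  ]
}}

```text
time_s: 12.6
eef_pos: [0.5737, 0.0555, 0.1304]
eef_rot: [-0.004, 0.994, 0.096, 0.045]
force: [3.7, -4.7, 1.8]
finger_gap: 0.178
gripper_force: 59.8
```

```bash
python3 -c "
from h import *
rel([.5811,.0172,.1292])"
```

```text
t 12.6 pos [0.5737 0.0555 0.1304] toolx yaw 10.99 z [ 0.0883  0.0156 -0.996 ] F [ 3.71 -4.66  1.78] F tool [ 2.9   5.29 -1.51]
cm tool [-0.02  3.9   0.13]
```

>>> {"api": "play_rows", "payload": {
  "rows": [
    {"delta_pos": [0,0,0],"angular": [0,0,0],"grip": 0.6},
    {"delta_pos": [0,0,0],"angular": [0,0,0],"grip": 0.5},
    {"delta_pos": [0,0,0],"angular": [0,0,0],"grip": 0.3},
    {"delta_pos": [0,0,0],"angular": [0,0,0],"grip": 0},
    {"delta_pos": [0,0,0],"angular": [0,0,0],"grip": -0.2}
  ]
}}

```text
time_s: 13.1
eef_pos: [0.572, 0.0564, 0.1297]
eef_rot: [-0.004, 0.994, 0.096, 0.043]
force: [-0.2, 0.3, -0.1]
finger_gap: 0.601
gripper_force: 0.0
```

>>> {"api": "play_rows", "payload": {
  "rows": [
    {"delta_pos": [0,0,0],"angular": [0,0,0],"grip": -0.2},
    {"delta_pos": [0,0,0],"angular": [0,0,0],"grip": -0.2}
  ]
}}

```text
time_s: 13.3
eef_pos: [0.5722, 0.0563, 0.1299]
eef_rot: [-0.004, 0.994, 0.096, 0.043]
force: [-0.3, 0.2, -0.7]
finger_gap: 0.602
gripper_force: 0.0
```

Released with no contact. Withdrawing upward and away, then I'll verify.

>>> {"api": "play_rows", "payload": {
  "rows": [
    {"delta_pos": [0,0,-1.5],"angular": [0,0,0],"grip": -0.2},
    {"delta_pos": [0,0,-3],"angular": [0,0,0],"grip": -0.2},
    {"delta_pos": [0,0,-4],"angular": [0,0,0],"grip": -0.2},
    {"delta_pos": [-2,0,-4],"angular": [0,0,0],"grip": -0.2},
    {"delta_pos": [-4,2,0],"angular": [0,0,0],"grip": -0.2}
  ]
}}

```text
time_s: 13.8
eef_pos: [0.5107, 0.0243, 0.2559]
eef_rot: [-0.004, 0.994, 0.096, 0.049]
force: [0.4, 0.1, -0.5]
finger_gap: 0.599
gripper_force: 0.0
```

>>> {"api": "play_rows", "payload": {
  "rows": [
    {"delta_pos": [-3,3.6,0],"angular": [0,0,0],"grip": -0.2},
    {"delta_pos": [-3,3.6,0],"angular": [0,0,0],"grip": -0.2},
    {"delta_pos": [-3,3.6,0],"angular": [0,0,0],"grip": -0.2},
    {"delta_pos": [-2,4,0],"angular": [0,0,0],"grip": -0.2},
    {"delta_pos": [-1,4,0],"angular": [0,0,0],"grip": -0.2}
  ]
}}

```text
time_s: 14.3
eef_pos: [0.4234, -0.1855, 0.2399]
eef_rot: [-0.004, 0.994, 0.095, 0.044]
force: [0.4, 0.5, 0.3]
finger_gap: 0.601
gripper_force: 0.0
```

>>> {"api": "play_rows", "payload": {
  "rows": [
    {"delta_pos": [0,4,0],"angular": [0,0,0],"grip": -0.2},
    {"delta_pos": [0,4,0],"angular": [0,0,0],"grip": -0.2},
    {"delta_pos": [0,4,0],"angular": [0,0,0],"grip": -0.2},
    {"delta_pos": [0,0,0],"angular": [0,0,0],"grip": -0.2},
    {"delta_pos": [0,0,0],"angular": [0,0,0],"grip": -0.2}
  ]
}}

```text
time_s: 14.8
eef_pos: [0.4477, -0.3025, 0.2393]
eef_rot: [-0.004, 0.995, 0.095, 0.043]
force: [-0.7, 0.3, -1.1]
finger_gap: 0.599
gripper_force: 0.0
```

```bash
python3 - <<'E'
from h import *
c=cam('top'); w=cloud(c); z=w[...,2]
cv2.imwrite('pics/t3.png',cv2.resize(c['pixels'][140:245,110:350,::-1],None,fx=3.3,fy=3.3,interpolation=2))
for nm,m,b in(('tab',z>.118,np.s_[140:245,150:230]),('case',z>.06,np.s_[140:245,120:275])):
    p=w[b][m[b]]; r=cv2.minAreaRect(p[:,:2].astype(np.float32)*1000); print(nm,len(p),r,np.median(p[:,2]))
roi=np.zeros(z.shape,np.uint8); roi[140:240,262:340]=1
n,l,s,_=cv2.connectedComponentsWithStats(roi*(z>.02).astype(np.uint8))
for i in range(1,n):
    if s[i,4]>20: print(s[i],np.round(np.median(w[l==i],0),4))
print(manip.get_state()['force'],manip.get_state()['time_s'],manip.get_state()['eef_pos'])
E
```

```text
tab 87 ((575.2649536132812, 54.18364715576172), (23.58070182800293, 16.15311622619629), 9.14048957824707) 0.13446154045015235
case 8645 ((637.7135009765625, 56.76240539550781), (182.90066528320312, 325.6654968261719), 11.241198539733887) 0.08140205933127709
[269 160  26  26 520] [ 0.6933 -0.1538  0.0278]
[305 170  18  18 102] [ 0.6834 -0.24    0.0346]
[262 184   7  36 143] [ 0.6053 -0.1081  0.0802]
[281 193  22  21 344] [ 0.6145 -0.1726  0.0703]
[ 0.79893879 -0.55286017  0.45389371] 14.85 [ 0.44756012 -0.30163569  0.23912202]
```

View pics/t3.png

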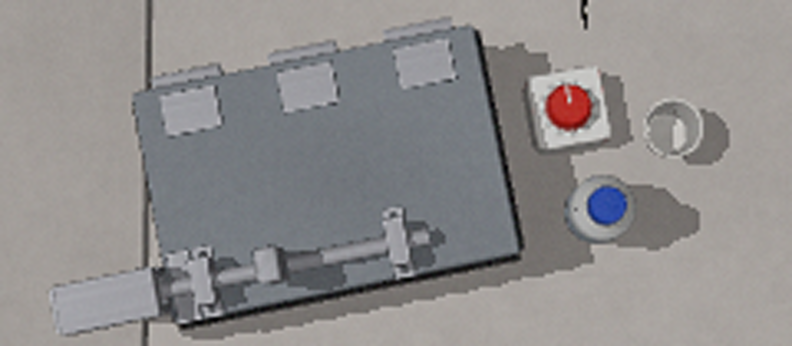

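The view shows the tab at (268,262), now near the keeper, with the lid level and the timer, bottle and cup unmoved. To be sure the tip rests on the buffer, I'll feel it once more with a closed fingertip behind the tab, then back off slowly.

>>> {"api": "play_rows", "payload": {
  "rows": [
    {"delta_pos": [0,0,0],"angular": [0,-5,0],"grip": 1},
    {"delta_pos": [2.7,-4.2,0],"angular": [0,0,0],"grip": 1},
    {"delta_pos": [2.7,-4.2,0],"angular": [0,0,0],"grip": 1},
    {"delta_pos": [2.7,-4.2,0],"angular": [0,0,0],"grip": 1},
    {"delta_pos": [2.7,-4.2,0],"angular": [0,0,0],"grip": 1}
  ]
}}

```text
time_s: 15.35
eef_pos: [0.5218, -0.1134, 0.2394]
eef_rot: [-0.0, 0.995, 0.096, 0.0]
force: [1.5, -0.7, 0.1]
finger_gap: 0.001
gripper_force: 0.0
```

>>> {"api": "play_rows", "payload": {
  "rows": [
    {"delta_pos": [2.7,-4.2,0],"angular": [0,0,0],"grip": 1},
    {"delta_pos": [2.7,-4.2,0],"angular": [0,0,0],"grip": 1},
    {"delta_pos": [2.7,-4.2,0],"angular": [0,0,0],"grip": 1},
    {"delta_pos": [0,0,2],"angular": [0,0,0],"grip": 1},
    {"delta_pos": [0,0,0],"angular": [0,0,0],"grip": 1}
  ]
}}

```text
time_s: 15.85
eef_pos: [0.5755, 0.0251, 0.2172]
eef_rot: [-0.0, 0.995, 0.098, -0.002]
force: [-0.2, -0.6, -0.3]
finger_gap: 0.001
gripper_force: 0.0
```

>>> {"api": "play_rows", "payload": {
  "rows": [
    {"delta_pos": [0,0,0],"angular": [0,0,0],"grip": 1}
  ]
}}

```text
time_s: 15.95
eef_pos: [0.5764, 0.0231, 0.2189]
eef_rot: [0.0, 0.995, 0.096, -0.001]
force: [-1.4, 0.3, -0.5]
finger_gap: 0.002
gripper_force: 0.0
```

```bash
python3 -c "
from h import *
rel([.5805,.026,.136])
print(manip.get_state()['finger_gap'])"
```

```text
t 15.95 pos [0.5764 0.0231 0.2189] toolx yaw 11.03 z [-1.5e-03 -2.0e-04 -1.0e+00] F [-1.41  0.29 -0.55] F tool [-1.33 -0.55  0.55]
cm tool [ 0.47 -0.21  8.29]
0.002457643050009824
```

>>> {"api": "play_rows", "payload": {
  "rows": [
    {"delta_pos": [0.4,0,2],"angular": [0,0,0],"grip": 1},
    {"delta_pos": [0,0,2],"angular": [0,0,0],"grip": 1},
    {"delta_pos": [0,0,0],"angular": [0,0,0],"grip": 1}
  ]
}}

```text
time_s: 16.25
eef_pos: [0.5798, 0.0224, 0.1775]
eef_rot: [-0.0, 0.995, 0.095, -0.002]
force: [-0.3, -0.5, 0.3]
finger_gap: 0.003
gripper_force: 0.0
```

>>> {"api": "play_rows", "payload": {
  "rows": [
    {"delta_pos": [0,0,1.5],"angular": [0,0,0],"grip": 1},
    {"delta_pos": [0,0,1.5],"angular": [0,0,0],"grip": 1},
    {"delta_pos": [0,0,1.2],"angular": [0,0,0],"grip": 1},
    {"delta_pos": [0,0,0],"angular": [0,0,0],"grip": 1},
    {"delta_pos": [0,0,0],"angular": [0,0,0],"grip": 1}
  ]
}}

```text
time_s: 16.75
eef_pos: [0.5814, 0.0234, 0.1364]
eef_rot: [-0.0, 0.995, 0.096, -0.0]
force: [0.5, -0.8, 0.3]
finger_gap: 0.001
gripper_force: 0.0
```

>>> {"api": "play_rows", "payload": {
  "rows": [
    {"delta_pos": [0,-0.15,0],"angular": [0,0,0],"grip": 1},
    {"delta_pos": [0,-0.15,0],"angular": [0,0,0],"grip": 1},
    {"delta_pos": [0,-0.15,0],"angular": [0,0,0],"grip": 1},
    {"delta_pos": [0,-0.15,0],"angular": [0,0,0],"grip": 1},
    {"delta_pos": [0,0,0],"angular": [0,0,0],"grip": 1}
  ]
}}

```text
time_s: 17.25
eef_pos: [0.5804, 0.0295, 0.1369]
eef_rot: [-0.0, 0.995, 0.096, 0.0]
force: [0.0, 0.6, 0.6]
finger_gap: -0.002
gripper_force: 0.0
```

>>> {"api": "play_rows", "payload": {
  "rows": [
    {"delta_pos": [0,-0.1,0],"angular": [0,0,0],"grip": 1},
    {"delta_pos": [0,-0.1,0],"angular": [0,0,0],"grip": 1},
    {"delta_pos": [0,0,0],"angular": [0,0,0],"grip": 1}
  ]
}}

```text
time_s: 17.55
eef_pos: [0.58, 0.0314, 0.1367]
eef_rot: [-0.0, 0.995, 0.096, -0.0]
force: [-0.1, -0.4, 0.7]
finger_gap: 0.0
gripper_force: 0.0
```

>>> {"api": "play_rows", "payload": {
  "rows": [
    {"delta_pos": [0,-0.1,0],"angular": [0,0,0],"grip": 1},
    {"delta_pos": [0,-0.1,0],"angular": [0,0,0],"grip": 1},
    {"delta_pos": [0,0,0],"angular": [0,0,0],"grip": 1}
  ]
}}

```text
time_s: 17.85
eef_pos: [0.5796, 0.0333, 0.1367]
eef_rot: [-0.0, 0.995, 0.096, -0.0]
force: [0.0, -0.0, -0.0]
finger_gap: -0.001
gripper_force: 0.0
```

>>> {"api": "play_rows", "payload": {
  "rows": [
    {"delta_pos": [0,-0.1,0],"angular": [0,0,0],"grip": 1},
    {"delta_pos": [0,-0.1,0],"angular": [0,0,0],"grip": 1},
    {"delta_pos": [0,0,0],"angular": [0,0,0],"grip": 1}
  ]
}}

```text
time_s: 18.15
eef_pos: [0.5794, 0.0343, 0.1368]
eef_rot: [0.001, 0.995, 0.096, 0.0]
force: [0.5, -5.9, -0.7]
finger_gap: -0.004
gripper_force: 3.3
```

The resistance is stiff straight away, so the bolt is on the buffer. I'll firm it up slightly and then retreat slowly.

>>> {"api": "play_rows", "payload": {
  "rows": [
    {"delta_pos": [0,-0.05,0],"angular": [0,0,0],"grip": 1},
    {"delta_pos": [0,-0.05,0],"angular": [0,0,0],"grip": 1},
    {"delta_pos": [0,0,0],"angular": [0,0,0],"grip": 1},
    {"delta_pos": [0,0,0],"angular": [0,0,0],"grip": 1},
    {"delta_pos": [0,0,0],"angular": [0,0,0],"grip": 1}
  ]
}}

```text
time_s: 18.65
eef_pos: [0.5794, 0.0344, 0.1368]
eef_rot: [0.001, 0.995, 0.096, 0.0]
force: [2.0, -10.9, 0.4]
finger_gap: -0.004
gripper_force: 5.5
```

>>> {"api": "play_rows", "payload": {
  "rows": [
    {"delta_pos": [0,0.04,0],"angular": [0,0,0],"grip": 1},
    {"delta_pos": [0,0.04,0],"angular": [0,0,0],"grip": 1},
    {"delta_pos": [0,0.04,0],"angular": [0,0,0],"grip": 1},
    {"delta_pos": [0,0.04,0],"angular": [0,0,0],"grip": 1},
    {"delta_pos": [0,0.04,0],"angular": [0,0,0],"grip": 1}
  ]
}}

```text
time_s: 19.15
eef_pos: [0.5795, 0.0341, 0.1368]
eef_rot: [0.0, 0.995, 0.096, 0.0]
force: [0.3, -2.1, -0.0]
finger_gap: -0.003
gripper_force: 1.0
```

>>> {"api": "play_rows", "payload": {
  "rows": [
    {"delta_pos": [0,0.04,0],"angular": [0,0,0],"grip": 1},
    {"delta_pos": [0,0.05,0],"angular": [0,0,0],"grip": 1},
    {"delta_pos": [0,0.1,0],"angular": [0,0,0],"grip": 1},
    {"delta_pos": [0,0.3,0],"angular": [0,0,0],"grip": 1},
    {"delta_pos": [0,0.4,0],"angular": [0,0,0],"grip": 1}
  ]
}}

```text
time_s: 19.65
eef_pos: [0.5811, 0.0254, 0.1367]
eef_rot: [-0.0, 0.995, 0.096, -0.0]
force: [0.6, -1.1, -0.4]
finger_gap: -0.002
gripper_force: 0.0
```

>>> {"api": "play_rows", "payload": {
  "rows": [
    {"delta_pos": [0,0,-2],"angular": [0,0,0],"grip": 1},
    {"delta_pos": [0,0,-4],"angular": [0,0,0],"grip": 1},
    {"delta_pos": [0,0,-4],"angular": [0,0,0],"grip": 1},
    {"delta_pos": [0,0,0],"angular": [0,0,0],"grip": 1},
    {"delta_pos": [0,0,0],"angular": [0,0,0],"grip": 1}
  ]
}}

```text
time_s: 20.15
eef_pos: [0.5816, 0.0253, 0.2377]
eef_rot: [0.0, 0.995, 0.095, 0.001]
force: [-0.7, -0.1, -0.9]
finger_gap: -0.004
gripper_force: 0.0
```

```bash
python3 -c "
from h import *
print(manip.hand_in())"
```

```text
the job is handed in; nothing more can be done
None
```

I pressed the lid down, slid the bolt home against the buffer, released it and handed the job in. A second fingertip push met the buffer straight away, and the arm is clear. The timer, bottle and cup had not moved when checked before that push. The hand-in returned no verdict.

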